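# Pack the lens service crate

### The arm

A 7-joint arm with a two-finger parallel gripper is mounted at the origin on the work surface. World frame = base frame: x ahead of the robot, y to its left, z up, the work surface at z = 0. Lengths are in m, angles in rad, forces in N, time in s.
With the tool pointing down it reaches from about 0.425 to 0.875 m from the base axis. Payload 8.4 kg.
Tool frame: the origin (TCP) lies midway between the tips of the shut fingers; the grasp point (between the pads) lies manip.tcp_to_grasp behind it (manip.tcp_to_grasp is the distance from the TCP to the grasp point, in m); z points along the fingers, y is the line along which they close (so a half turn about z gives the same grasp; the last joint's range is limited). The gripper opens to 85 mm and grips with 20 to 120 N. Pads are 22 mm wide; open, the fingers measure 114 mm over their backs; the gripper's body (76 mm by 85 mm) begins 54 mm behind the grasp point. The pads swing forward as they close: fully open they stand 13 mm farther back than shut.
Start: joints at [1.023, 0.333, 0.04, 1.465, -0.013, 1.343, -0.059], TCP at [0.282, -0.586, 0.231] pointing down, gripper open.
Joint ranges: [-2.58, 2.58], [-0.38, 2.09], [-1.3, 1.39], [0.25, 2.4], [-1.5, 4.64], [0.08, 2.09], [-2.65, 2.65]. Speed limits (rad/s): [2.22, 2.22, 2.79, 2.79, 3.14, 3.14, 3.14].

### API

Orientations are given as a unit quaternion [w, x, y, z].
In Python, from bench import manip gives the robot as it stands. The module is installed in compiled form; this text tells all that it offers.
- The arm moves only by the tool jog_arm, never from a script. Its argument "increments" is a list that holds one entry, the list of rows, each a list of 7 numbers: the shift along the tool's x, y, z in cm, then the turn, a rotation vector about the tool's x, y, z in degrees, then the opening, from 0 (shut) to 1 (fully open). In form: [[[dx, dy, dz, wx, wy, wz, hand], ...]]. A call has 1 to 12 rows; each row shifts and turns the commanded pose from where the row before left it, along the tool's axes as they then stand; what a row does not reach is not made up. A row lasts 1/12 s, in which the tool goes at most 41.7 mm and 7.16 degrees, less where a joint would pass 70% of its speed; a pose out of reach is approached as far as the arm can. A call is refused whole if a number of a shift passes 4.17 or a number of a turn 7.16, either way. A call with a gripper value outside its range is refused whole. The fingers move at their own pace and stop on an object; "squeeze" is the grip in N (left out, the last holds). Time passes only in rows, so rows that do not move let the fingers close. It gives the time, the measured TCP pose, the force, the opening and the grip force at its end, in the units of the state.
- manip.sense(): the state, without advancing time (a new reading comes with each control period).
- manip.read_camera(name): name is "scene" or "side" or "wrist"; returns a dict with "color" (400x640x3 uint8, red, green, blue), "z_map" (400x640 float32, m along the optical axis (not along the pixel's ray), 0 where there is no reading), "vfov" (degrees; the focal length in pixels is half the picture's height over the tangent of half this angle, whatever the lens; pixels are square), "cx", "cy" (the principal point, pixels), "dist" ([k1, k2, p1, p2, k3] as OpenCV has them; the pictures are not rectified), "xyz" and "rotation" of the camera in the world. Camera axes: x right, y down, z forward; pixel columns grow to the right and rows downward; lengths in m; the calibration is good to about 2 mm. A picture is of the moment at which its call begins.
- manip.finish_job(): hands the job in; it is judged then, once.
The state is a dict: "time_s": time; "qpos": joint angles; "dq": joint speeds; "tau": joint torques, N m; "position": TCP position; "ee_rot": TCP orientation; "force": force on the tool from outside, world axes, zero at the start; "ft_torque": the same for the moment, N m; "finger_gap": finger opening in m; "gripper_force": force on a finger pad.
Only numpy, scipy, OpenCV 4.12 (cv2) and the standard library are available. Lean on these libraries where they do the work, as an engineer would, in place of code of your own. Each camera call takes 0.05 s, during which the arm holds its last target. There are 200 camera calls.

### The job

Pack the divided crate for the lens service: slide back the glass door on top of the cabinet, and stand both prisms from inside it and the white stoppered porcelain jar from the bench upright on the felt in the three empty cells, one to a cell, whichever goes where. They are fragile: keep them upright and let go of each only once it stands on the bottom of its cell. Leave what is already in the crate in its place, and do not shift the bottle and the cup that stand beside the jar.

Things in the scene. Friction and masses are not known exactly. Their poses are not given: they have to be found in the camera images.
- pane (a joint): the cabinet's sliding glass door, which forms its top: 0 = shut, 0.175 m = fully open, sliding level away from the robot along the cabinet's +x; may start up to 0.03 open; about 3 N moves it and it stays where left. Fully open, its near edge is 82 mm beyond the cabinet's centre
- pane_handle (a point): centre of the door's wooden grip: an upright bar 14 mm thick (cabinet's x), 70 mm long (cabinet's y), 40 mm tall, standing on the glass 12 mm from the door's near edge; its top is 20 mm above this point and the glass 20 mm below it. Moves with the door
- cabinet: fixed low cabinet with glass sides, 190 (x) x 280 (y) x 132 mm tall, walls and floor 8 mm thick; origin at the centre of its underside, on the bench; x points away from the robot and is the way the door opens, z up. The door's glass lies from 134 to 140 mm above the bench; two brass runners for it stick out 175 mm behind (+x) along both sides, 132 mm high
- prism_a_mid (a point): a mounted prism standing in the glass cabinet: brass foot 52 x 52 x 12 mm, above it a triangular glass column (corners 30 mm from the axis) up to 76 mm, then a square brass head 34 x 34 mm, sides parallel to the foot's, from 76 mm to the top at 120 mm, all on one upright axis; about 0.4 kg. The head is the place to grip. This point is on the axis, half-way up (60 mm above the underside); x and y run along the sides of foot and head, z up
- prism_b_mid (a point): a mounted prism standing in the glass cabinet: brass foot 52 x 52 x 12 mm, above it a triangular glass column (corners 30 mm from the axis) up to 76 mm, then a square brass head 34 x 34 mm, sides parallel to the foot's, from 76 mm to the top at 120 mm, all on one upright axis; about 0.4 kg. The head is the place to grip. This point is on the axis, half-way up (60 mm above the underside); x and y run along the sides of foot and head, z up (the second one, the same)
- jar_mid (a point): white porcelain polish jar with a tall stopper (fixed to it), standing on the bench outside the cabinet in a row with the bottle and the cup: round body 54 mm across up to 66 mm, sloping in to a round stopper 38 mm across from 74 mm to the top at 118 mm; about 0.35 kg. This point is on its axis half-way up (59 mm above the underside), z up
- crate: fixed plywood crate without lid, 158 (x) x 234 (y) x 66 mm tall, walls, dividers and floor 6 mm thick: 2 rows (x) by 3 columns (y) of square cells 70 mm wide, 76 mm apart centre to centre. Origin at the centre of its underside; cell centres at x = -38, +38 and y = -76, 0, +76 mm. Three cells are empty but for a felt pad, three are filled.
- spirit_bottle_mid (a point): bystander: amber glass bottle 54 mm across, 160 mm tall; its centre
- cup_mid (a point): bystander: open steel cup 62 mm across, 75 mm tall; its centre. (A copper bowl, a mallet and a palette, all under 65 mm tall, also lie between the robot and the crate and cabinet; equipment stands along the bench's far edge and sides)
- tall_tin_mid (a point): stays in its crate cell: aluminium flask 52 mm across up to 90 mm, neck 26 mm across up to 115 mm; its centre, half-way up
- low_jar_mid (a point): stays in its crate cell: glass jar with dark cap, 54 mm across, 66 mm tall; its centre
- pitch_block_mid (a point): stays in its crate cell: wooden block 50 x 50 x 72 mm; its centre
- pad0_top (a point): centre of the upper face of a grey felt pad (66 x 66 x 2 mm, fixed) that lines one of the crate's three empty cells, 8 mm above the bench; marks an empty cell; x and y run along the cell's walls
- pad1_top (a point): centre of the upper face of a grey felt pad (66 x 66 x 2 mm, fixed) that lines one of the crate's three empty cells, 8 mm above the bench; marks an empty cell; x and y run along the cell's walls
- pad2_top (a point): centre of the upper face of a grey felt pad (66 x 66 x 2 mm, fixed) that lines one of the crate's three empty cells, 8 mm above the bench; marks an empty cell; x and y run along the cell's walls
Mind the look-alikes: they are no part of the job. Leave any purple look-alike of the part that bears jar_mid alone.

How it is judged:
At the end, for the whole second after the job is handed in: Both prisms and the jar each stand within 18 mm (level) of the centre of a felt pad, each in a different cell (more than 50 mm apart), on the cell's floor (height within 6 mm), upright within 0.1 rad, released and at rest ((horizontal distance between prism_a_mid and pad0_top below 0.018 m or horizontal distance between prism_a_mid and pad1_top below 0.018 m or horizontal distance between prism_a_mid and pad2_top below 0.018 m) and height (world z) of prism_a_mid between 0.062 and 0.074 m and angle between each of prism_a_mid, prism_b_mid, jar_mid's own z axis and vertical below 0.1 rad and linear speed of each of prism_a, prism_b, jar below 0.02 m/s and contact force between each of prism_a, prism_b, jar and the fingers below 0.05 N and (horizontal distance between prism_b_mid and pad0_top below 0.018 m or horizontal distance between prism_b_mid and pad1_top below 0.018 m or horizontal distance between prism_b_mid and pad2_top below 0.018 m) and height (world z) of prism_b_mid between 0.062 and 0.074 m and (horizontal distance between jar_mid and pad0_top below 0.018 m or horizontal distance between jar_mid and pad1_top below 0.018 m or horizontal distance between jar_mid and pad2_top below 0.018 m) and height (world z) of jar_mid between 0.061 and 0.073 m and horizontal distance between prism_a_mid and prism_b_mid above 0.05 m and horizontal distance between each of prism_a_mid, prism_b_mid and jar_mid above 0.05 m); the robot touches nothing.
It fails at once if a prism or the jar is let go over the crate more than 20 mm above its cell floor ((horizontal distance between prism_a_mid and crate below 0.15 m and height (world z) of prism_a_mid above 0.088 m and contact force between prism_a and the fingers below 0.02 N) or (horizontal distance between prism_b_mid and crate below 0.15 m and height (world z) of prism_b_mid above 0.088 m and contact force between prism_b and the fingers below 0.02 N) or (horizontal distance between jar_mid and crate below 0.15 m and height (world z) of jar_mid above 0.087 m and contact force between jar and the fingers below 0.02 N)).
It fails at once if a prism or the jar is tipped by more than 0.6 rad (angle between any of prism_a_mid, prism_b_mid, jar_mid's own z axis and vertical above 0.6 rad).
It fails at once if something already in the crate is lifted more than 25 mm or tipped by more than 0.35 rad ((height (world z) of tall_tin_mid above 0.0885 m or angle between tall_tin_mid's own z axis and vertical above 0.35 rad) or (height (world z) of low_jar_mid above 0.064 m or angle between low_jar_mid's own z axis and vertical above 0.35 rad) or (height (world z) of pitch_block_mid above 0.067 m or angle between pitch_block_mid's own z axis and vertical above 0.35 rad)).
It fails at once if the bottle or the cup beside the jar is moved more than 30 mm (distance of any of spirit_bottle_mid, cup_mid from where it was at the start of the episode above 0.03 m).
It also fails if it takes over 72 s, if anything falls off the work surface, if the arm or the gripper's body presses on something with over 40 N, if the wrist force passes 120 N, or if a joint passes its speed limit or range.

## Working session

There is one attempt and no reset: what is moved stays moved. The work goes in short steps, Python scripts to look and compute and a tool call to move; the robot and the scene stay as the last step left them, time stands still between calls to the robot, and variables do not carry over. Pictures are saved under pics/ and viewed, at most 10 in all, crops included, and the job is handed in when it is done.

Besides the shell and the picture viewer there is one more tool, called after "Emit:" by a JSON object that holds its "method" and its "body", one argument or row to a line. jog_arm: Moves the arm, as the interface text tells. Its arguments: {"type":"object","properties":{"increments":{"type":"array"},"squeeze":{"type":"number"}},"required":["increments"]}

```bash
mkdir -p pics; cat > h.py <<'E'
import numpy as np, cv2
from bench import manip
def K(c):
    f=200/np.tan(np.radians(c['vfov'])/2); return np.array([[f,0,c['cx']],[0,f,c['cy']],[0,0,1]])
def R(c):
    r=np.array(c['rotation'],float)
    if r.shape==(3,3): return r
    from scipy.spatial.transform import Rotation as Ro
    return Ro.from_quat(r,scalar_first=True).as_matrix()
def cloud(c):
    v,u=np.mgrid[0:400,0:640]; p=np.stack([u,v],-1).reshape(-1,1,2).astype(np.float64)
    n=cv2.undistortPoints(p,K(c),np.array(c['dist'],float)).reshape(400,640,2)
    z=c['z_map'][...,None]; P=np.concatenate([n*z,z],-1)@R(c).T+np.array(c['xyz'])
    P[c['z_map']==0]=np.nan; return P
def ray(c,u,v,h):
    n=cv2.undistortPoints(np.array([[[u,v]]],float),K(c),np.array(c['dist'],float))[0,0]
    d=R(c)@np.array([n[0],n[1],1]); o=np.array(c['xyz']); return o+d*(h-o[2])/d[2]
def save(c,n): cv2.imwrite('pics/'+n,c['color'][...,::-1])
E
python3 - <<'E'
from h import *
import pickle
s=manip.sense(); print(s, manip.tcp_to_grasp)
for n in('scene','side'):
    c=manip.read_camera(n); save(c,n+'0.png'); pickle.dump(c,open(n+'0.pkl','wb')); print(n,c['xyz'],c['rotation'],c['vfov'],c['dist'])
E
```

```text
{'time_s': 0.0, 'qpos': array([ 1.02281252,  0.33391714,  0.03986401,  1.46628058, -0.01340059,
        1.34328034, -0.05851816]), 'dq': array([ 0.00051819,  0.00031044, -0.0011498 , -0.00105345, -0.00028091,
        0.00044813, -0.00029228]), 'tau': array([ 2.08117111e-03, -6.58541894e+01,  1.36647072e+00, -4.05559230e+01,
        1.69637252e-02,  1.24306654e-02,  1.22595438e-05]), 'position': array([ 0.28179833, -0.58523462,  0.23041253]), 'ee_rot': array([-7.75897649e-04,  9.74932214e-01,  2.22500614e-01, -2.31731042e-04]), 'force': array([ 0.01846896, -0.24484621, -0.00177194]), 'ft_torque': array([-0.02088983,  0.04462905,  0.00526412]), 'gripper_force': 0.0, 'finger_gap': 0.08524071671938417} 0.0187
scene [1.17056057 0.40471775 0.87928137] [-0.17713536  0.43151921  0.81829676 -0.33586402] 50.272196796259216 [-0.09047494  0.          0.          0.          0.        ]
side [ 0.30816924 -0.60627283  0.79934655] [-0.36633137  0.90842914 -0.1900104   0.06673742] 57.04439723124722 [-0.02447912  0.          0.          0.          0.        ]
```

View pics/scene0.png

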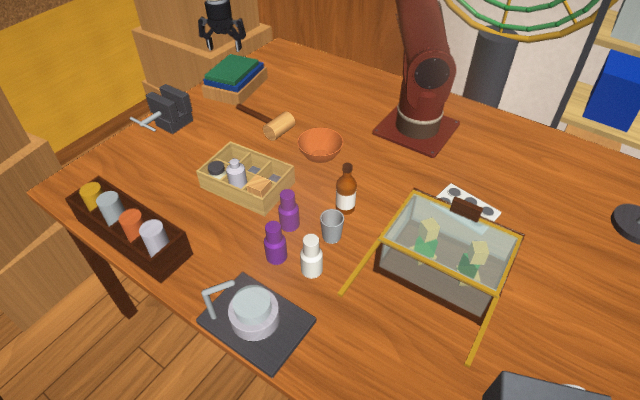

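View pics/side0.png

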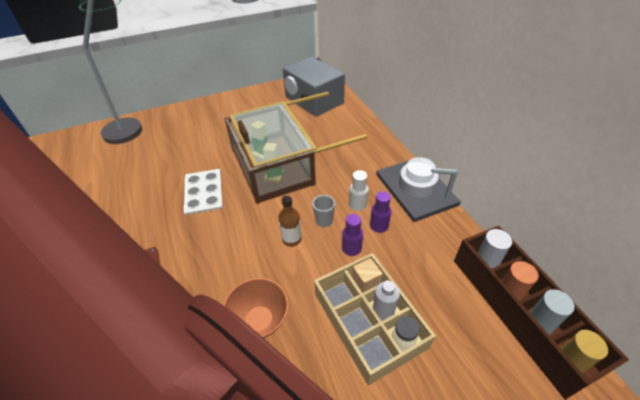

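The scene view shows the crate at about (245,177), with its empty row nearest the robot. The white jar is at (311,257), the bottle at (346,190) and the cup at (332,227). The purple look-alikes are at (289,212) and (275,245), the cabinet is at (450,255) with its handle at (466,208), and the prism heads are near (430,226) and (480,248). The side view agrees. Next I'll enlarge these areas.

```bash
python3 - <<'E'
from h import *
import pickle
cs={n:pickle.load(open(n+'0.pkl','rb')) for n in('scene','side')}
def crop(n,u,v,w,h): return cv2.resize(cs[n]['color'][v:v+h,u:u+w,::-1],(400,300),interpolation=cv2.INTER_CUBIC)
a=crop('scene',370,180,160,120);b=crop('side',215,90,120,90)
d=crop('scene',190,130,120,90);e=crop('side',310,250,160,120)
cv2.imwrite('pics/m1.png',np.vstack([np.hstack([a,b]),np.hstack([d,e])]))
for n,c in cs.items():
    P=cloud(c); print(n)
    hs=cv2.cvtColor(c['color'],cv2.COLOR_RGB2HSV)
    z=P[...,2]
    # jar: white, in box
    def rep(name,m):
        q=P[m&(~np.isnan(z))]
        if len(q): print(name,len(q),q.min(0).round(3),q.max(0).round(3),np.median(q,0).round(3))
    win={'scene':{'jar':(295,328,232,280),'bottle':(335,358,162,215),'cup':(318,346,208,246),'handle':(448,484,196,222)},
         'side':{'jar':(346,370,168,212),'bottle':(276,302,195,246),'cup':(310,338,194,228),'handle':(236,250,115,146)}}[n]
    for k,(u0,u1,v0,v1) in win.items():
        m=np.zeros((400,640),bool); m[v0:v1,u0:u1]=1
        hmin=.15 if k=='handle' else .02
        rep(k,m&(z>hmin))
        if k!='handle': 
            t=np.nanmax(np.where(m,z,np.nan)); rep(k+' top',m&(z>t-.004))
E
```

```text
scene
jar 764 [0.587 0.007 0.021] [0.709 0.068 0.122] [0.693 0.048 0.071]
jar top 78 [0.663 0.023 0.118] [0.699 0.057 0.122] [0.681 0.041 0.119]
bottle 778 [ 0.44  -0.029  0.02 ] [0.542 0.037 0.164] [0.474 0.007 0.09 ]
bottle top 24 [ 0.447 -0.011  0.16 ] [0.473 0.009 0.164] [ 0.459 -0.001  0.161]
cup 618 [ 0.481 -0.007  0.02 ] [0.68  0.059 0.119] [0.564 0.022 0.054]
cup top 4 [0.667 0.051 0.117] [0.677 0.058 0.119] [0.672 0.054 0.118]
handle 412 [0.424 0.271 0.15 ] [0.444 0.341 0.183] [0.439 0.307 0.172]
side
jar 555 [0.651 0.01  0.02 ] [0.703 0.057 0.121] [0.67  0.024 0.072]
jar top 63 [0.658 0.021 0.117] [0.694 0.054 0.121] [0.678 0.037 0.118]
bottle 779 [ 0.428 -0.034  0.02 ] [0.482 0.009 0.162] [ 0.452 -0.021  0.096]
bottle top 62 [ 0.444 -0.018  0.158] [0.468 0.008 0.162] [ 0.455 -0.007  0.16 ]
cup 526 [ 0.532 -0.011  0.02 ] [0.592 0.052 0.078] [0.562 0.019 0.055]
cup top 49 [ 0.533 -0.011  0.074] [0.592 0.05  0.078] [0.557 0.017 0.075]
handle 138 [0.424 0.265 0.15 ] [0.44  0.338 0.184] [0.43  0.285 0.177]
```

View pics/m1.png

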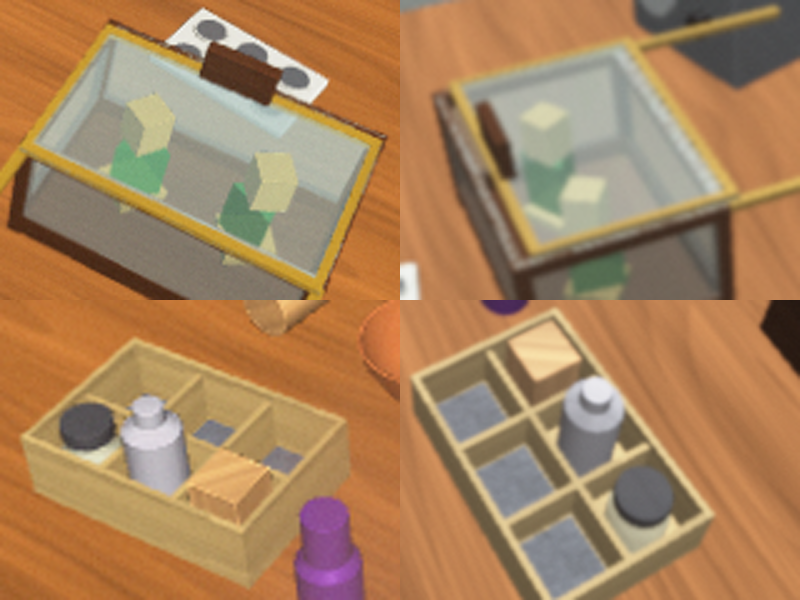

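The crops show three felt pads in the row nearest the robot. The flask, the low jar and the block are in the far row. Head A is at crop (150,110) in the scene view and (547,118) in the side view; head B is at (275,170) and (585,188). Next I'll work out the poses.

```bash
python3 - <<'E'
from h import *
import pickle
for n in('scene','side'):
    c=pickle.load(open(n+'0.pkl','rb')); P=cloud(c); x,y,z=P[...,0],P[...,1],P[...,2]
    hs=cv2.cvtColor(c['color'],cv2.COLOR_RGB2HSV); H,S,V=hs[...,0],hs[...,1],hs[...,2]
    def rect(nm,m):
        q=P[m][:,:2].astype(np.float32)
        r=cv2.minAreaRect(q*1000); print(n,nm,len(q),np.round(r[0],1),np.round(r[1],1),round(r[2],1))
    m=np.zeros((400,640),bool)
    w=m.copy(); 
    if n=='scene': w[135:215,190:300]=1
    else: w[245:385,305:445]=1
    rect('crate rim',w&(z>.061)&(z<.069)&(S>60)&(H<30))
    w=m.copy()
    if n=='scene': w[196:222,448:484]=1
    else: w[110:146,234:252]=1
    rect('handle',w&(z>.150)); 
    w=m.copy()
    if n=='scene': w[180:370,330:530]=1
    else: w[85:180,215:375]=1
    br=w&(H>15)&(H<30)&(S>150)&(V>110)&(z>.122)&(z<.145)
    rect('brass',br)
    for (u,v) in ([(430,222),(480,246)] if n=='scene' else [(259,124),(271,146)]): print('prismpt',P[v,u].round(3), ray(c,u,v,.128).round(3))
    pu=(H>125)&(H<155)&(S>90)&(z>.02)
    k,l,st,ct=cv2.connectedComponentsWithStats(pu.astype(np.uint8))
    for i in range(1,k):
        if st[i,4]>80: print('purple',np.nanmin(P[l==i],0).round(3),np.nanmax(P[l==i],0).round(3))
E
```

```text
scene crate rim 647 [ 541.2 -283.5] [304.1 294.6] 36.0
scene handle 412 [433.6 306.1] [70.6 19.6] 87.2
scene brass 2138 [588.  307.6] [363.2 282.9] 1.1
prismpt [0.497 0.248 0.139] [0.487 0.246 0.128]
prismpt [0.5   0.371 0.14 ] [0.489 0.37  0.128]
purple [ 0.577 -0.112  0.02 ] [ 0.623 -0.068  0.121]
purple [ 0.681 -0.079  0.02 ] [ 0.727 -0.029  0.122]
side crate rim 1157 [ 539.6 -294.5] [160.  235.7] 5.0
side handle 138 [432.4 301.6] [14.8 73.1] 1.2
side brass 0 [0. 0.] [0. 0.] 0.0
prismpt [0.49  0.349 0.14 ] [0.493 0.366 0.128]
prismpt [0.49  0.227 0.141] [0.494 0.244 0.128]
purple [ 0.669 -0.087  0.02 ] [ 0.719 -0.042  0.12 ]
purple [ 0.565 -0.125  0.02 ] [ 0.616 -0.08   0.12 ]
```

Emit:
{"method": "jog_arm", "body": {
  "increments": [
    [[0, 0, 0, 0, 0, -6.93, 1], [0, 0, 0, 0, 0, -6.93, 1], [0, 0, 0, 0, 0, -6.93, 1], [0, 0, 0, 0, 0, -6.93, 1], [0, 0, 0, 0, 0, -6.93, 1], [0, 0, 0, 0, 0, -6.93, 1], [0, 0, 0, 0, 0, -6.93, 1], [0, 0, 0, 0, 0, -6.93, 1], [0, 0, 0, 0, 0, -6.93, 1], [0, 0, 0, 0, 0, -6.93, 1], [1.2, 0.9, 0, 0, 0, 0, 1], [2.4, 1.8, 0, 0, 0, 0, 1]]
  ],
  "squeeze": 30
}}

```text
time_s: 1.1
position: [0.303, -0.549, 0.2303]
ee_rot: [-0.001, 0.678, 0.735, -0.001]
force: [0.5, 0.0, -0.5]
finger_gap: 0.0855
gripper_force: 0.0
```

Emit:
{"method": "jog_arm", "body": {
  "increments": [
    [[2.6, 2, 0, 0, 0, 0, 1], [2.6, 2, 0, 0, 0, 0, 1], [2.6, 2, 0, 0, 0, 0, 1], [2.6, 2, 0, 0, 0, 0, 1], [2.6, 2, 0, 0, 0, 0, 1], [2.6, 2, 0, 0, 0, 0, 1], [2.6, 2, 0, 0, 0, 0, 1], [2.6, 2, 0, 0, 0, 0, 1], [2.6, 2, 0, 0, 0, 0, 1], [2.6, 2, 0, 0, 0, 0, 1], [2.6, 2, 0, 0, 0, 0, 1], [2.6, 2, 0, 0, 0, 0, 1]]
  ]
}}

```text
time_s: 2.1
position: [0.518, -0.2131, 0.2312]
ee_rot: [-0.0, 0.677, 0.736, -0.0]
force: [1.3, -0.7, -0.8]
finger_gap: 0.0854
gripper_force: 0.0
```

Emit:
{"method": "jog_arm", "body": {
  "increments": [
    [[2.5, 1.9, 0, 0, 0, 0, 1], [2.5, 1.9, 0, 0, 0, 0, 1], [2.5, 1.9, 0, 0, 0, 0, 1], [2.5, 1.9, 0, 0, 0, 0, 1], [2.5, 1.9, 0, 0, 0, 0, 1], [2.5, 1.9, 0, 0, 0, 0, 1], [2.5, 1.9, 0, 0, 0, 0, 1], [2.5, 1.9, 0, 0, 0, 0, 1], [2, 1.6, 0, 0, 0, 0, 1], [1, 0.8, 0, 0, 0, 0, 1], [0, 0, 0, 0, 0, 0, 1], [0, 0, 0, 0, 0, 0, 1]]
  ]
}}

```text
time_s: 3.1
position: [0.6723, 0.0294, 0.2308]
ee_rot: [-0.0, 0.676, 0.737, -0.0]
force: [-0.1, -0.9, 0.2]
finger_gap: 0.0853
gripper_force: 0.0
```

```bash
cat >> h.py <<'E'
from scipy.spatial.transform import Rotation as Ro
def go(x,y,z,psi=None):
    """shift in tool cm to a target, and turn about tool z to tool-x azimuth psi (mod 180)"""
    s=manip.sense(); M=Ro.from_quat(s['ee_rot'],scalar_first=True).as_matrix()
    d=M.T@(np.array([x,y,z])-s['position'])*100
    a=np.degrees(np.arctan2(M[1,0],M[0,0])); tilt=np.degrees(np.arccos(-M[2,2]))
    print('go',d.round(2),'yaw',round(a,1),'tilt',round(tilt,2),'turn z',None if psi is None else round(-((psi-a+90)%180-90),1),'q7',s['qpos'][6].round(2),'t',s['time_s'],'pos',s['position'].round(4))
E
python3 - <<'E'
from h import *
go(.680,.039,.079)
c=manip.read_camera('wrist'); P=cloud(c); z=P[...,2]
m=(z>.112)&(z<.125)
k,l,st,ct=cv2.connectedComponentsWithStats(m.astype(np.uint8))
for i in range(1,k):
    if st[i,4]>60:
        q=P[l==i]; print(cv2.minEnclosingCircle((q[:,:2]*1000).astype(np.float32)),np.median(c['color'][l==i],0),st[i,4])
E
```

```text
go [ 0.89  0.86 15.18] yaw 95.0 tilt 0.06 turn z None q7 -0.17 t 3.1 pos [0.6723 0.0294 0.2308]
((503.4358825683594, 166.00958251953125), 99.25761413574219) [58. 42. 32.] 838
((679.7384033203125, 40.41615295410156), 18.870450973510742) [253. 253. 253.] 1405
((458.6184387207031, -2.354095697402954), 18.50594711303711) [170. 108.  57.] 705
((697.9227905273438, -56.299198150634766), 19.312210083007812) [156.  84. 205.] 1089
((893.1572265625, -41.413997650146484), 34.650081634521484) [168. 174. 178.] 459
((593.6838989257812, -94.75006866455078), 19.0468807220459) [152.  81. 203.] 682
```

Emit:
{"method": "jog_arm", "body": {
  "increments": [
    [[0.5, 0.5, 0, 0, 0, 0, 1], [0.45, 0.4, 1, 0, 0, 0, 1], [0, 0, 2, 0, 0, 0, 1], [0, 0, 2, 0, 0, 0, 1], [0, 0, 2, 0, 0, 0, 1], [0, 0, 2, 0, 0, 0, 1], [0, 0, 2, 0, 0, 0, 1], [0, 0, 2, 0, 0, 0, 1], [0, 0, 1.5, 0, 0, 0, 1], [0, 0, 0.7, 0, 0, 0, 1], [0, 0, 0, 0, 0, 0, 1], [0, 0, 0, 0, 0, 0, 1]]
  ]
}}

```text
time_s: 4.15
position: [0.6812, 0.0391, 0.0797]
ee_rot: [0.0, 0.676, 0.737, 0.0]
force: [0.3, 0.4, 0.0]
finger_gap: 0.0855
gripper_force: 0.0
```

Emit:
{"method": "jog_arm", "body": {
  "increments": [
    [[0, 0, 0, 0, 0, 0, 0], [0, 0, 0, 0, 0, 0, 0], [0, 0, 0, 0, 0, 0, 0], [0, 0, 0, 0, 0, 0, 0], [0, 0, 0, 0, 0, 0, 0], [0, 0, 0, 0, 0, 0, 0], [0, 0, 0, 0, 0, 0, 0], [0, 0, 0, 0, 0, 0, 0], [0, 0, 0, 0, 0, 0, 0], [0, 0, -0.2, 0, 0, 0, 0], [0, 0, -0.5, 0, 0, 0, 0], [0, 0, -1, 0, 0, 0, 0]]
  ],
  "squeeze": 40
}}

```text
time_s: 5.15
position: [0.6798, 0.0389, 0.0951]
ee_rot: [-0.001, 0.675, 0.737, -0.001]
force: [-0.2, -0.5, -2.8]
finger_gap: 0.037
gripper_force: 40.3
```

Emit:
{"method": "jog_arm", "body": {
  "increments": [
    [[0, 0, -1.5, 0, 0, 0, 0], [0, 0, -2, 0, 0, 0, 0], [0, 0, -2, 0, 0, 0, 0], [0, 0, -2, 0, 0, 0, 0], [0, 0, -2, 0, 0, 0, 0], [0, 0, -2, 0, 0, 0, 0], [0, 0, -2, 0, 0, 0, 0], [0, 0, -1.5, 0, 0, 0, 0], [0, 0, -0.5, 0, 0, 0, 0], [-0.8, -0.4, 0, 0, 0, 0, 0], [-1.6, -0.8, 0, 0, 0, 0, 0], [-2.4, -1.2, 0, 0, 0, 0, 0]]
  ]
}}

```text
time_s: 6.15
position: [0.6604, -0.009, 0.2498]
ee_rot: [-0.001, 0.674, 0.739, -0.0]
force: [-0.3, -0.4, -2.7]
finger_gap: 0.0372
gripper_force: 40.6
```

Emit:
{"method": "jog_arm", "body": {
  "increments": [
    [[-2.8, -1.5, 0, 0, 0, 0, 0], [-3, -1.6, 0, 0, 0, 0, 0], [-3, -1.6, 0, 0, 0, 0, 0], [-3, -1.6, 0, 0, 0, 0, 0], [-3, -1.6, 0, 0, 0, 0, 0], [-3, -1.6, 0, 0, 0, 0, 0], [-3, -1.6, 0, 0, 0, 0, 0], [-3, -1.6, 0, 0, 0, 0, 0], [-3, -1.6, 0, 0, 0, 0, 0], [-2.4, -1.3, 0, 0, 0, 0, 0], [-1.5, -0.8, 0, 0, 0, 0, 0], [-0.8, -0.4, 0, 0, 0, 0, 0]]
  ]
}}

```text
time_s: 7.15
position: [0.5183, -0.3429, 0.2498]
ee_rot: [-0.001, 0.677, 0.736, -0.001]
force: [-0.2, -0.4, -2.9]
finger_gap: 0.0369
gripper_force: 40.6
```

Emit:
{"method": "jog_arm", "body": {
  "increments": [
    [[0, 0, 0, 0, 0, 0, 0], [0, 0, 0, 0, 0, 0, 0], [0, 0, 0, 0, 0, 0, 0], [0, 0, 0, 0, 0, 0, 0]]
  ]
}}

```text
time_s: 7.48
position: [0.5224, -0.3373, 0.2513]
ee_rot: [-0.0, 0.674, 0.738, 0.0]
force: [0.5, 0.3, -2.0]
finger_gap: 0.037
gripper_force: 40.6
```

```bash
python3 - <<'E'
from h import *
go(.509,-.373,.081)
c=manip.read_camera('wrist'); save(c,'w1.png'); P=cloud(c); x,y,z=P[...,0],P[...,1],P[...,2]
m=(z>.061)&(z<.071); q=P[m]; print(m.sum(),cv2.minAreaRect((q[:,:2]*1000).astype(np.float32)))
m=(abs(z-.008)<.004)&(abs(x-.54)<.1); print(m.sum())
k,l,st,ct=cv2.connectedComponentsWithStats(m.astype(np.uint8))
for i in range(1,k):
    if st[i,4]>60: print(st[i],np.median(c['color'][l==i],0),cv2.minAreaRect((P[l==i][:,:2]*1000).astype(np.float32)))
E
```

```text
go [-3.45 -1.66 17.02] yaw 95.2 tilt 0.05 turn z None q7 0.51 t 7.4833 pos [ 0.5224 -0.3373  0.2513]
8772 ((478.4439392089844, -374.21337890625), (878.535400390625, 440.378173828125), 6.1569600105285645)
9179
[ 280   37   61   63 3675] [156. 157. 167.] ((495.65155029296875, -220.10842895507812), (71.15401458740234, 68.95779418945312), 4.624925136566162)
[348  37  55  63 746] [243. 224. 174.] ((573.6001586914062, -213.29701232910156), (65.79081726074219, 68.76596069335938), 5.34033727645874)
[ 282  105   58   58 3200] [159. 160. 170.] ((502.30047607421875, -296.8701477050781), (70.64469909667969, 70.63016510009766), 5.036098957061768)
[346 106  56  57 934] [244. 228. 179.] ((580.1334838867188, -290.4256286621094), (66.0680923461914, 70.15314483642578), 4.871942520141602)
[284 174  34  33 347] [162. 163. 169.] ((483.019287109375, -361.2147216796875), (60.9500732421875, 31.221982955932617), 50.89361572265625)
[346 174  16  12  96] [244. 227. 180.] ((560.1397705078125, -346.7608337402344), (21.612598419189453, 12.8484468460083), 49.440242767333984)
[378 175  19  22 163] [247. 233. 188.] ((613.7379150390625, -348.15496826171875), (18.149866104125977, 35.79444122314453), 45.46445083618164)
```

View pics/w1.png

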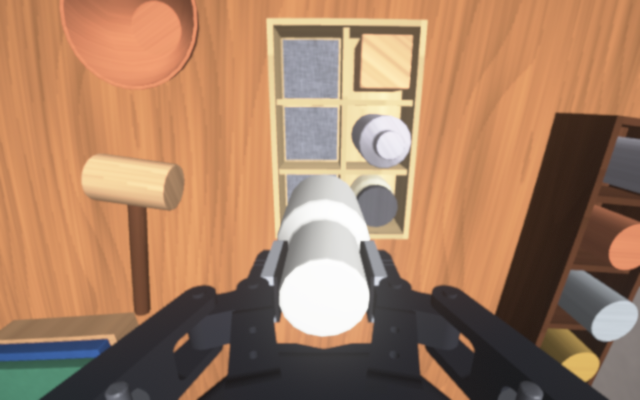

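The wrist view shows the jar held over the crate, with the felt pads at pixels (311,68) and (311,133) and the third one hidden under the jar at about (311,205). They match the computed pads.

Emit:
{"method": "jog_arm", "body": {
  "increments": [
    [[-1, -0.5, 0, 0, 0, 0, 0], [-1.5, -0.7, 0, 0, 0, 0, 0], [-0.9, -0.45, 0, 0, 0, 0, 0], [0, 0, 1, 0, 0, 0, 0], [0, 0, 2, 0, 0, 0, 0], [0, 0, 2, 0, 0, 0, 0], [0, 0, 2, 0, 0, 0, 0], [0, 0, 2, 0, 0, 0, 0], [0, 0, 2, 0, 0, 0, 0], [0, 0, 1, 0, 0, 0, 0], [0, 0, 0, 0, 0, 0, 0], [0, 0, 0, 0, 0, 0, 0]]
  ]
}}

```text
time_s: 8.53
position: [0.5079, -0.3742, 0.1312]
ee_rot: [-0.0, 0.675, 0.737, 0.0]
force: [0.6, 0.1, -2.3]
finger_gap: 0.0371
gripper_force: 40.6
```

```bash
python3 - <<'E'
from h import *
go(.509,-.3725,.0875); print(manip.sense()['force'])
E
```

```text
go [0.16 0.12 4.37] yaw 95.0 tilt 0.05 turn z None q7 0.55 t 8.5333 pos [ 0.5079 -0.3742  0.1312]
[ 0.64598422  0.10676924 -2.31058756]
```

Emit:
{"method": "jog_arm", "body": {
  "increments": [
    [[0.15, 0.1, 1, 0, 0, 0, 0], [0, 0, 1, 0, 0, 0, 0], [0, 0, 1, 0, 0, 0, 0], [0, 0, 0.7, 0, 0, 0, 0], [0, 0, 0.3, 0, 0, 0, 0], [0, 0, 0.2, 0, 0, 0, 0], [0, 0, 0.1, 0, 0, 0, 0], [0, 0, 0, 0, 0, 0, 0], [0, 0, 0, 0, 0, 0, 0]]
  ]
}}

```text
time_s: 9.28
position: [0.5091, -0.3731, 0.0887]
ee_rot: [0.0, 0.676, 0.737, 0.0]
force: [-1.0, 0.4, -1.6]
finger_gap: 0.0372
gripper_force: 40.7
```

Emit:
{"method": "jog_arm", "body": {
  "increments": [
    [[0, 0, 0.1, 0, 0, 0, 0], [0, 0, 0.1, 0, 0, 0, 0], [0, 0, 0, 0, 0, 0, 0], [0, 0, 0, 0, 0, 0, 0]]
  ]
}}

```text
time_s: 9.62
position: [0.5093, -0.3735, 0.0882]
ee_rot: [0.001, 0.676, 0.737, -0.0]
force: [-3.8, 2.0, 10.2]
finger_gap: 0.0368
gripper_force: 41.8
```

Emit:
{"method": "jog_arm", "body": {
  "increments": [
    [[0, 0, 0, 0, 0, 0, 1], [0, 0, 0, 0, 0, 0, 1], [0, 0, 0, 0, 0, 0, 1], [0, 0, 0, 0, 0, 0, 1], [0, 0, 0, 0, 0, 0, 1], [0, 0, 0, 0, 0, 0, 1], [0, 0, -1, 0, 0, 0, 1], [0, 0, -2, 0, 0, 0, 1], [0, 0, -2, 0, 0, 0, 1], [0, 0, -2, 0, 0, 0, 1], [0, 0, -3, 0, 0, 3.9, 1], [0, 0, -3, 0, 0, 0, 1]]
  ]
}}

```text
time_s: 10.62
position: [0.5084, -0.3727, 0.2178]
ee_rot: [-0.0, 0.702, 0.713, 0.0]
force: [-0.1, -0.1, -0.3]
finger_gap: 0.0857
gripper_force: 0.0
```

```bash
python3 - <<'E'
from h import *
go(.434,.304,.21,91.1); 
c=manip.read_camera('scene'); P=cloud(c); z=P[...,2]
w=np.zeros((400,640),bool); w[100:215,190:300]=1
m=w&(c['color'].min(-1)>205)&(z>.09)&(z<.14); q=P[m]; print(m.sum(),q.min(0),q.max(0))
E
```

```text
go [67.77 -6.38  0.83] yaw 90.9 tilt 0.05 turn z -0.2 q7 0.5 t 10.6167 pos [ 0.5084 -0.3727  0.2178]
223 [ 0.49475956 -0.39084834  0.09049216] [ 0.60477131 -0.2652604   0.12934717]
```

Emit:
{"method": "jog_arm", "body": {
  "increments": [
    [[1.5, 0, 0, 0, 0, 0, 1], [3, -0.1, 0, 0, 0, 0, 1], [3.6, -0.3, 0, 0, 0, 0, 1], [3.6, -0.3, 0, 0, 0, 0, 1], [3.6, -0.3, 0, 0, 0, 0, 1], [3.6, -0.3, 0, 0, 0, 0, 1], [3.6, -0.3, 0, 0, 0, 0, 1], [3.6, -0.3, 0, 0, 0, 0, 1], [3.6, -0.3, 0, 0, 0, 0, 1], [3.6, -0.3, 0, 0, 0, 0, 1], [3.6, -0.3, 0, 0, 0, 0, 1], [3.6, -0.3, 0, 0, 0, 0, 1]]
  ]
}}

```text
time_s: 11.67
position: [0.4689, 0.0334, 0.2164]
ee_rot: [0.0, 0.7, 0.714, -0.0]
force: [0.7, -0.2, 0.7]
finger_gap: 0.0854
gripper_force: 0.0
```

Emit:
{"method": "jog_arm", "body": {
  "increments": [
    [[3.6, -0.4, 0, 0, 0, 0, 1], [3.6, -0.4, 0, 0, 0, 0, 1], [3.6, -0.4, 0, 0, 0, 0, 1], [3.6, -0.4, 0, 0, 0, 0, 1], [3.6, -0.4, 0, 0, 0, 0, 1], [3.6, -0.4, 0, 0, 0, 0, 1], [2.6, -0.4, 0, 0, 0, 0, 1], [1.8, -0.3, 0, 0, 0, 0, 1], [1, -0.3, 0, 0, 0, 0, 1], [0, 0, 0, 0, 0, 0, 1], [0, 0, 0, 0, 0, 0, 1]]
  ]
}}

```text
time_s: 12.58
position: [0.43, 0.3008, 0.2162]
ee_rot: [-0.0, 0.7, 0.715, -0.0]
force: [0.9, -0.8, 0.6]
finger_gap: 0.0857
gripper_force: 0.0
```

```bash
python3 - <<'E'
from h import *
go(.433,.304,.152,91.1)
c=manip.read_camera('wrist'); save(c,'w2.png'); P=cloud(c); z=P[...,2];x=P[...,0];y=P[...,1]
m=(z>.165)&(z<.19)&(abs(x-.434)<.04)&(abs(y-.304)<.06); q=P[m]; print(m.sum(),cv2.minAreaRect((q[:,:2]*1000).astype(np.float32)))
E
```

```text
go [0.31 0.31 6.42] yaw 91.2 tilt 0.04 turn z 0.1 q7 -0.79 t 12.5833 pos [0.43   0.3008 0.2162]
2297 ((431.5967102050781, 306.39141845703125), (14.0614013671875, 69.86873626708984), 1.0308486223220825)
```

View pics/w2.png

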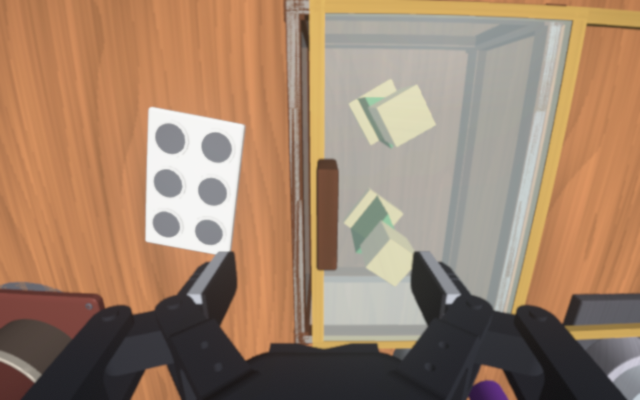

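The wrist view shows the handle at (327,214), the top head at (406,114) and the bottom head at (392,262), seen through the glass. I'll grip the handle next.

Emit:
{"method": "jog_arm", "body": {
  "increments": [
    [[0.5, 0.15, 1, 0, 0, 0, 1], [0, 0, 2, 0, 0, 0, 1], [0, 0, 2, 0, 0, 0, 1], [0, 0, 1.4, 0, 0, 0, 1], [0, 0, 0, 0, 0, 0, 0], [0, 0, 0, 0, 0, 0, 0], [0, 0, 0, 0, 0, 0, 0], [0, 0, 0, 0, 0, 0, 0], [0, 0, 0, 0, 0, 0, 0], [0, 0, 0, 0, 0, 0, 0], [0, 0, 0, 0, 0, 0, 0], [0, 0, 0, 0, 0, 0, 0]]
  ]
}}

```text
time_s: 13.63
position: [0.4325, 0.3058, 0.1532]
ee_rot: [0.0, 0.7, 0.714, 0.001]
force: [-1.4, -0.5, 6.1]
finger_gap: 0.0134
gripper_force: 41.2
```

Emit:
{"method": "jog_arm", "body": {
  "increments": [
    [[0, 0.5, 0, 0, 0, 0, 0], [0, 1.5, 0, 0, 0, 0, 0], [0, 2, 0, 0, 0, 0, 0], [0, 2, 0, 0, 0, 0, 0], [0, 2, 0, 0, 0, 0, 0], [0, 2, 0, 0, 0, 0, 0], [0, 2, 0, 0, 0, 0, 0], [0, 2, 0, 0, 0, 0, 0], [0, 1.2, 0, 0, 0, 0, 0], [0, 0.5, 0, 0, 0, 0, 0], [0, 0, 0, 0, 0, 0, 0]]
  ]
}}

```text
time_s: 14.55
position: [0.5912, 0.3087, 0.1532]
ee_rot: [0.0, 0.701, 0.713, 0.001]
force: [1.6, -1.0, 6.7]
finger_gap: 0.0136
gripper_force: 41.1
```

Emit:
{"method": "jog_arm", "body": {
  "increments": [
    [[0, 0.2, 0, 0, 0, 0, 0], [0, 0.2, 0, 0, 0, 0, 0], [0, 0, 0, 0, 0, 0, 1], [0, 0, 0, 0, 0, 0, 1], [0, 0, 0, 0, 0, 0, 1], [0, 0, 0, 0, 0, 0, 1], [0, 0, 0, 0, 0, 0, 1], [0, 0, -2, 0, 0, 0, 1], [0, 0, -3, 0, 0, 0, 1], [0, -2, -3, 0, 0, 0, 1], [0, -3, -2, 0, 0, 0, 1], [0, -3, 0, 0, 0, 0, 1]]
  ]
}}

```text
time_s: 15.55
position: [0.5135, 0.3089, 0.2566]
ee_rot: [0.0, 0.7, 0.714, 0.003]
force: [0.5, 1.4, 0.9]
finger_gap: 0.0858
gripper_force: 0.0
```

Emit:
{"method": "jog_arm", "body": {
  "increments": [
    [[-2, -2, 0, 0, 0, 0, 1], [-3, -1, 0, 0, 0, 0, 1], [-2, 0, 0, 0, 0, 0, 1], [0, 0, 0, 0, 0, 0, 1], [0, 0, 0, 0, 0, 0, 1]]
  ]
}}

```text
time_s: 15.97
position: [0.4849, 0.2353, 0.2526]
ee_rot: [0.001, 0.701, 0.713, 0.0]
force: [0.2, 0.4, -0.0]
finger_gap: 0.0851
gripper_force: 0.0
```

```bash
python3 - <<'E'
from h import *
go(.49,.246,.087)
c=manip.read_camera('wrist'); save(c,'w3.png'); P=cloud(c); z=P[...,2];x=P[...,0];y=P[...,1]
m=(z>.121)&(z<.134)&(x>.43)&(x<.56)&(y>.19)&(y<.42)
k,l,st,ct=cv2.connectedComponentsWithStats(m.astype(np.uint8))
for i in range(1,k):
    if st[i,4]>100: print(st[i],cv2.minAreaRect((P[l==i][:,:2]*1000).astype(np.float32)),np.median(z[l==i]))
m=(z>.145)&(abs(y-.306)<.05)&(x<.66)&(x>.55); q=P[m]; print(m.sum(), m.sum() and cv2.minAreaRect((q[:,:2]*1000).astype(np.float32)))
E
```

```text
go [ 1.07  0.51 16.56] yaw 91.0 tilt 0.08 turn z None q7 -0.63 t 15.9667 pos [0.4849 0.2353 0.2526]
[ 304    0   57   61 1984] ((489.6797180175781, 371.2185363769531), (34.59443664550781, 34.618953704833984), 30.77684211730957) 0.12730168289498667
[ 305  153   51   49 1367] ((490.1253967285156, 248.91920471191406), (33.94389343261719, 34.08370590209961), 55.84971237182617) 0.1271724444510564
3738 ((592.2134399414062, 308.4257507324219), (15.124125480651855, 70.28997039794922), 0.8016413450241089)
```

View pics/w3.png

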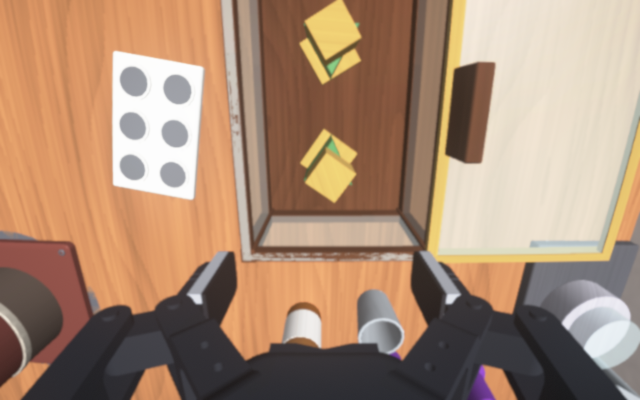

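The door is open. The prism heads are at pixels (331,30) for B and (330,176) for A, both clear of the walls and the handle. I'll grip A first.

Emit:
{"method": "jog_arm", "body": {
  "increments": [
    [[0, 0, 0, 0, 0, 7, 1], [0, 0, 0, 0, 0, 7, 1], [0, 0, 0, 0, 0, 7.1, 1], [0, 0, 0, 0, 0, 7.1, 1], [0, 0, 0, 0, 0, 7, 1], [1, -0.2, 0, 0, 0, 0, 1], [0.4, -0.1, 1, 0, 0, 0, 1], [0, 0, 2, 0, 0, 0, 1], [0, 0, 2, 0, 0, 0, 1], [0, 0, 2, 0, 0, 0, 1], [0, 0, 0.5, 0, 0, 0, 1], [0, 0, 0, 0, 0, 0, 1]]
  ]
}}

```text
time_s: 17.02
position: [0.4887, 0.2504, 0.1754]
ee_rot: [-0.001, 0.882, 0.471, -0.002]
force: [0.1, -0.5, 0.4]
finger_gap: 0.0852
gripper_force: 0.0
```

```bash
python3 - <<'E'
from h import *
go(.490,.249,.089,55.8)
E
```

```text
go [-0.03  0.21  8.64] yaw 56.1 tilt 0.2 turn z 0.3 q7 -1.3 t 17.0167 pos [0.4887 0.2504 0.1754]
```

Emit:
{"method": "jog_arm", "body": {
  "increments": [
    [[0, 0.2, 1, 0, 0, 0.3, 1], [0, 0, 2, 0, 0, 0, 1], [0, 0, 2, 0, 0, 0, 1], [0, 0, 2, 0, 0, 0, 1], [0, 0, 1.1, 0, 0, 0, 1], [0, 0, 0.4, 0, 0, 0, 1], [0, 0, 0, 0, 0, 0, 1]]
  ]
}}

```text
time_s: 17.6
position: [0.4914, 0.249, 0.0921]
ee_rot: [-0.0, 0.884, 0.467, -0.0]
force: [0.8, 0.0, 0.7]
finger_gap: 0.0848
gripper_force: 0.0
```

Emit:
{"method": "jog_arm", "body": {
  "increments": [
    [[0, 0, 0, 0, 0, 0, 0], [0, 0, 0, 0, 0, 0, 0], [0, 0, 0, 0, 0, 0, 0], [0, 0, 0, 0, 0, 0, 0], [0, 0, 0, 0, 0, 0, 0], [0, 0, 0, 0, 0, 0, 0], [0, 0, 0, 0, 0, 0, 0], [0, 0, 0, 0, 0, 0, 0], [0, 0, 0, 0, 0, 0, 0], [0, 0, -0.3, 0, 0, 0, 0], [0, 0, -1, 0, 0, 0, 0]]
  ]
}}

```text
time_s: 18.52
position: [0.4902, 0.2481, 0.1041]
ee_rot: [-0.0, 0.885, 0.467, -0.002]
force: [-0.4, -0.6, -2.6]
finger_gap: 0.0334
gripper_force: 40.2
```

Emit:
{"method": "jog_arm", "body": {
  "increments": [
    [[0, 0, -1.5, 0, 0, 0, 0], [0, 0, -2, 0, 0, 0, 0], [0, 0, -2, 0, 0, 0, 0], [0, 0, -2, 0, 0, 0, 0], [0, 0, -2, 0, 0, 0, 0], [0, 0, -2, 0, 0, -4, 0], [0, 0, -2, 0, 0, -6, 0], [0, 0, -2, 0, 0, -6, 0], [0, 0, -1.5, 0, 0, -6, 0], [0, 0, -0.6, 0, 0, -6, 0], [0, 0, 0, 0, 0, -6, 0], [0, 0, 0, 0, 0, -5.2, 0]]
  ]
}}

```text
time_s: 19.52
position: [0.4912, 0.249, 0.2822]
ee_rot: [0.0, 0.675, 0.738, 0.0]
force: [0.1, -0.6, -3.6]
finger_gap: 0.0336
gripper_force: 40.4
```

Emit:
{"method": "jog_arm", "body": {
  "increments": [
    [[-0.8, 0, 0, 0, 0, 0, 0], [-1.6, -0.1, 0, 0, 0, 0, 0], [-2.4, -0.2, 0, 0, 0, 0, 0], [-3, -0.2, 0, 0, 0, 0, 0], [-3.2, -0.2, 0, 0, 0, 0, 0], [-3.2, -0.2, 0, 0, 0, 0, 0], [-3.2, -0.2, 0, 0, 0, 0, 0], [-3.2, -0.2, 0, 0, 0, 0, 0], [-3.2, -0.2, 0, 0, 0, 0, 0], [-3.2, -0.2, 0, 0, 0, 0, 0], [-3.2, -0.2, 0, 0, 0, 0, 0], [-3.2, -0.2, 0, 0, 0, 0, 0]]
  ]
}}

```text
time_s: 20.52
position: [0.4977, -0.0877, 0.2816]
ee_rot: [-0.0, 0.678, 0.735, -0.0]
force: [0.6, -0.9, -2.6]
finger_gap: 0.0336
gripper_force: 40.3
```

Emit:
{"method": "jog_arm", "body": {
  "increments": [
    [[-3.2, -0.2, 0, 0, 0, 0, 0], [-3.2, -0.2, 0, 0, 0, 0, 0], [-3.2, -0.2, 0, 0, 0, 0, 0], [-3.2, -0.2, 0, 0, 0, 0, 0], [-2.6, -0.2, 0, 0, 0, 0, 0], [-1.7, 0, 0, 0, 0, 0, 0], [-0.8, 0, 0, 0, 0, 0, 0], [0, 0, 0, 0, 0, 0, 0], [0, 0, 0, 0, 0, 0, 0], [0, 0, 0, 0, 0, 0, 0]]
  ]
}}

```text
time_s: 21.35
position: [0.5041, -0.2628, 0.2815]
ee_rot: [-0.0, 0.676, 0.737, 0.0]
force: [-0.6, 0.7, -2.5]
finger_gap: 0.0338
gripper_force: 40.3
```

```bash
python3 - <<'E'
from h import *
go(.5023,-.297,.0905,94.9); print(manip.sense()['force'])
c=manip.read_camera('side'); save(c,'s1.png')
E
```

```text
go [-3.41 -0.48 19.1 ] yaw 94.9 tilt 0.05 turn z 0.0 q7 0.42 t 21.35 pos [ 0.5041 -0.2628  0.2815]
[-0.5951292   0.65452229 -2.52405548]
```

View pics/s1.png

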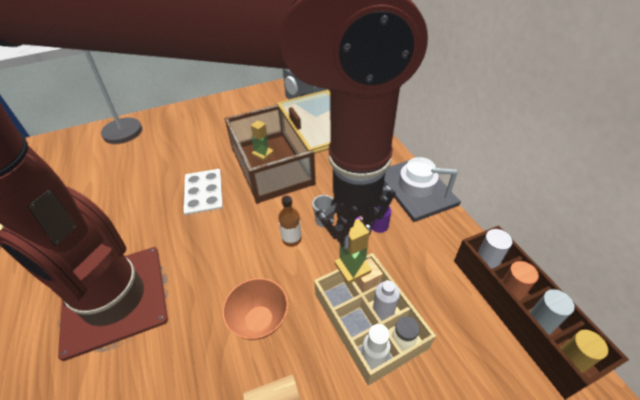

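The side view shows the jar standing upright in its cell at (377,342) and the prism hanging straight from the gripper at (356,250). The cup and bottle haven't moved.

Emit:
{"method": "jog_arm", "body": {
  "increments": [
    [[-1, -0.1, 0, 0, 0, 0, 0], [-1.5, -0.2, 0, 0, 0, 0, 0], [-0.9, -0.2, 0, 0, 0, 0, 0], [0, 0, 1, 0, 0, 0, 0], [0, 0, 2, 0, 0, 0, 0], [0, 0, 2, 0, 0, 0, 0], [0, 0, 2, 0, 0, 0, 0], [0, 0, 2, 0, 0, 0, 0], [0, 0, 2, 0, 0, 0, 0], [0, 0, 1, 0, 0, 0, 0], [0, 0, 0, 0, 0, 0, 0], [0, 0, 0, 0, 0, 0, 0]]
  ]
}}

```text
time_s: 22.4
position: [0.5013, -0.2993, 0.1612]
ee_rot: [-0.0, 0.677, 0.736, 0.0]
force: [0.5, 0.9, -3.1]
finger_gap: 0.0334
gripper_force: 40.4
```

```bash
python3 - <<'E'
from h import *
go(.5023,-.297,.0905,94.9); print(manip.sense()['force'])
E
```

```text
go [0.21 0.12 7.07] yaw 94.8 tilt 0.05 turn z -0.1 q7 0.44 t 22.4 pos [ 0.5013 -0.2993  0.1612]
[ 0.53487766  0.87695878 -3.09681527]
```

Emit:
{"method": "jog_arm", "body": {
  "increments": [
    [[0.2, 0.1, 1, 0, 0, 0, 0], [0, 0, 1.5, 0, 0, 0, 0], [0, 0, 1.5, 0, 0, 0, 0], [0, 0, 1.3, 0, 0, 0, 0], [0, 0, 0.8, 0, 0, 0, 0], [0, 0, 0.5, 0, 0, 0, 0], [0, 0, 0.3, 0, 0, 0, 0], [0, 0, 0.1, 0, 0, 0, 0], [0, 0, 0.1, 0, 0, 0, 0], [0, 0, 0, 0, 0, 0, 0]]
  ]
}}

```text
time_s: 23.23
position: [0.5024, -0.2972, 0.0931]
ee_rot: [0.0, 0.677, 0.736, -0.0]
force: [-10.4, 5.4, 18.4]
finger_gap: 0.0335
gripper_force: 43.5
```

Emit:
{"method": "jog_arm", "body": {
  "increments": [
    [[0, 0, -0.1, 0, 0, 0, 0], [0, 0, 0, 0, 0, 0, 0], [0, 0, 0, 0, 0, 0, 1], [0, 0, 0, 0, 0, 0, 1], [0, 0, 0, 0, 0, 0, 1], [0, 0, 0, 0, 0, 0, 1], [0, 0, 0, 0, 0, 0, 1], [0, 0, 0, 0, 0, 0, 1], [0, 0, -1, 0, 0, 0, 1], [0, 0, -2, 0, 0, 0, 1], [0, 0, -3, 0, 0, 0, 1], [0, 0, -3, 0, 0, 0, 1]]
  ]
}}

```text
time_s: 24.23
position: [0.5019, -0.2968, 0.1825]
ee_rot: [-0.001, 0.677, 0.736, 0.0]
force: [0.0, -0.4, 1.1]
finger_gap: 0.0853
gripper_force: 0.0
```

Emit:
{"method": "jog_arm", "body": {
  "increments": [
    [[0, 0, -3, 0, 0, 0, 1], [0, 0, -3, 0, 0, 0, 1], [2, 0, 0, 0, 0, 0, 1], [3, 0, 0, 0, 0, 0, 1], [3.6, 0, 0, 0, 0, 0, 1], [3.6, 0, 0, 0, 0, 0, 1], [3.6, 0, 0, 0, 0, 0, 1], [3.6, 0, 0, 0, 0, 0, 1], [3.6, 0, 0, 0, 0, 0, 1], [3.6, 0, 0, 0, 0, 0, 1], [3.6, 0, 0, 0, 0, 0, 1], [3.6, 0, 0, 0, 0, 0, 1]]
  ]
}}

```text
time_s: 25.23
position: [0.4735, 0.0414, 0.2422]
ee_rot: [0.001, 0.677, 0.736, 0.0]
force: [1.2, -0.7, 0.1]
finger_gap: 0.0853
gripper_force: 0.0
```

```bash
python3 - <<'E'
from h import *
go(.4897,.3712,.25,120.8); print(manip.sense()['force'])
E
```

```text
go [32.73  4.39 -0.79] yaw 94.8 tilt 0.07 turn z -26.0 q7 -0.09 t 25.2333 pos [0.4735 0.0414 0.2422]
[ 1.24570036 -0.7201037   0.14386069]
```

Emit:
{"method": "jog_arm", "body": {
  "increments": [
    [[3.6, 0.5, 0, 0, 0, 0, 1], [3.6, 0.5, 0, 0, 0, 0, 1], [3.6, 0.5, 0, 0, 0, 0, 1], [3.6, 0.5, 0, 0, 0, 0, 1], [3.6, 0.5, 0, 0, 0, 0, 1], [3.6, 0.5, 0, 0, 0, 0, 1], [3.6, 0.5, 0, 0, 0, 0, 1], [3.2, 0.4, 0, 0, 0, 0, 1], [2.3, 0.3, 0, 0, 0, 0, 1], [1.4, 0.2, 0, 0, 0, 0, 1], [0, 0, 0, 0, 0, -6, 1], [0, 0, 0, 0, 0, -7, 1]]
  ]
}}

```text
time_s: 26.23
position: [0.4901, 0.3647, 0.2419]
ee_rot: [-0.0, 0.586, 0.81, 0.0]
force: [-0.5, -0.3, 0.3]
finger_gap: 0.0854
gripper_force: 0.0
```

Emit:
{"method": "jog_arm", "body": {
  "increments": [
    [[0, 0, 0, 0, 0, -7, 1], [0, 0, 0, 0, 0, -6, 1], [0, 0, 0, 0, 0, 0, 1], [0, 0, 0, 0, 0, 0, 1]]
  ]
}}

```text
time_s: 26.57
position: [0.4909, 0.3631, 0.2418]
ee_rot: [-0.0, 0.495, 0.869, 0.0]
force: [-0.6, -0.6, -0.3]
finger_gap: 0.0857
gripper_force: 0.0
```

```bash
python3 - <<'E'
from h import *
go(.4897,.3712,.091,120.8)
c=manip.read_camera('wrist'); P=cloud(c); z=P[...,2];x=P[...,0];y=P[...,1]
m=(z>.121)&(z<.134)&(x>.43)&(x<.56)&(y>.3)&(y<.42)
k,l,st,ct=cv2.connectedComponentsWithStats(m.astype(np.uint8))
for i in range(1,k):
    if st[i,4]>100: print(st[i],cv2.minAreaRect((P[l==i][:,:2]*1000).astype(np.float32)))
E
```

```text
go [ 0.76  0.3  15.08] yaw 120.6 tilt 0.01 turn z -0.2 q7 -0.43 t 26.5667 pos [0.4909 0.3631 0.2418]
[ 307  166   39   39 1464] ((489.0364074707031, 371.7677307128906), (33.567195892333984, 33.95587921142578), 31.249052047729492)
```

Emit:
{"method": "jog_arm", "body": {
  "increments": [
    [[0.8, 0.3, 0, 0, 0, -0.3, 1], [0, 0, 1.5, 0, 0, 0, 1], [0, 0, 2.2, 0, 0, 0, 1], [0, 0, 2.2, 0, 0, 0, 1], [0, 0, 2.2, 0, 0, 0, 1], [0, 0, 2.2, 0, 0, 0, 1], [0, 0, 2.2, 0, 0, 0, 1], [0, 0, 1.6, 0, 0, 0, 1], [0, 0, 0.8, 0, 0, 0, 1], [0, 0, 0.2, 0, 0, 0, 1], [0, 0, 0, 0, 0, 0, 1], [0, 0, 0, 0, 0, 0, 1]]
  ]
}}

```text
time_s: 27.62
position: [0.4897, 0.3724, 0.0915]
ee_rot: [0.0, 0.492, 0.871, 0.001]
force: [-0.1, 0.2, -0.1]
finger_gap: 0.0854
gripper_force: 0.0
```

Emit:
{"method": "jog_arm", "body": {
  "increments": [
    [[0, 0, 0, 0, 0, 0, 0], [0, 0, 0, 0, 0, 0, 0], [0, 0, 0, 0, 0, 0, 0], [0, 0, 0, 0, 0, 0, 0], [0, 0, 0, 0, 0, 0, 0], [0, 0, 0, 0, 0, 0, 0], [0, 0, 0, 0, 0, 0, 0], [0, 0, 0, 0, 0, 0, 0], [0, 0, 0, 0, 0, 0, 0]]
  ]
}}

```text
time_s: 28.37
position: [0.4895, 0.3716, 0.0908]
ee_rot: [0.0, 0.492, 0.871, 0.0]
force: [-1.9, -1.5, 5.7]
finger_gap: 0.034
gripper_force: 40.9
```

Gripped. Lift 19 cm, turn back +26°, then travel to the last pad.

Emit:
{"method": "jog_arm", "body": {
  "increments": [
    [[0, 0, -0.5, 0, 0, 0, 0], [0, 0, -1.5, 0, 0, 0, 0], [0, 0, -2, 0, 0, 0, 0], [0, 0, -2.2, 0, 0, 0, 0], [0, 0, -2.2, 0, 0, 0, 0], [0, 0, -2.2, 0, 0, 0, 0], [0, 0, -2.2, 0, 0, 0, 0], [0, 0, -2.2, 0, 0, 4, 0], [0, 0, -2, 0, 0, 6, 0], [0, 0, -1.5, 0, 0, 6, 0], [0, 0, -0.6, 0, 0, 6, 0], [0, 0, 0, 0, 0, 4.1, 0]]
  ]
}}

```text
time_s: 29.37
position: [0.4893, 0.3723, 0.2842]
ee_rot: [0.0, 0.677, 0.736, 0.001]
force: [-0.4, 0.8, -4.5]
finger_gap: 0.0333
gripper_force: 41.0
```

Emit:
{"method": "jog_arm", "body": {
  "increments": [
    [[-0.8, 0, 0, 0, 0, 0, 0], [-1.6, -0.1, 0, 0, 0, 0, 0], [-2.4, -0.2, 0, 0, 0, 0, 0], [-3, -0.2, 0, 0, 0, 0, 0], [-3.2, -0.2, 0, 0, 0, 0, 0], [-3.2, -0.2, 0, 0, 0, 0, 0], [-3.2, -0.2, 0, 0, 0, 0, 0], [-3.2, -0.2, 0, 0, 0, 0, 0], [-3.2, -0.2, 0, 0, 0, 0, 0], [-3.2, -0.2, 0, 0, 0, 0, 0], [-3.2, -0.2, 0, 0, 0, 0, 0], [-3.2, -0.2, 0, 0, 0, 0, 0]]
  ]
}}

```text
time_s: 30.37
position: [0.4967, 0.0351, 0.2814]
ee_rot: [-0.0, 0.674, 0.738, -0.0]
force: [1.6, -0.1, -4.1]
finger_gap: 0.0338
gripper_force: 40.9
```

Emit:
{"method": "jog_arm", "body": {
  "increments": [
    [[-3.2, -0.2, 0, 0, 0, 0, 0], [-3.2, -0.2, 0, 0, 0, 0, 0], [-3.2, -0.2, 0, 0, 0, 0, 0], [-3.2, -0.3, 0, 0, 0, 0, 0], [-3.2, -0.3, 0, 0, 0, 0, 0], [-3, -0.3, 0, 0, 0, 0, 0], [-2.2, -0.3, 0, 0, 0, 0, 0], [-1.4, -0.2, 0, 0, 0, 0, 0], [-0.6, 0, 0, 0, 0, 0, 0], [0, 0, 0, 0, 0, 0, 0], [0, 0, 0, 0, 0, 0, 0], [0, 0, 0, 0, 0, 0, 0]]
  ]
}}

```text
time_s: 31.37
position: [0.4983, -0.1938, 0.2815]
ee_rot: [-0.0, 0.674, 0.738, 0.0]
force: [0.3, 1.0, -3.4]
finger_gap: 0.0337
gripper_force: 40.8
```

```bash
python3 - <<'E'
from h import *
go(.4957,-.2203,.0925,94.9); print(manip.sense()['force'])
E
```

```text
go [-2.63 -0.51 18.9 ] yaw 95.2 tilt 0.04 turn z 0.3 q7 0.33 t 31.3667 pos [ 0.4983 -0.1938  0.2815]
[ 0.31115111  1.02130006 -3.38415692]
```

Emit:
{"method": "jog_arm", "body": {
  "increments": [
    [[-1, -0.2, 0, 0, 0, 0.3, 0], [-1, -0.2, 0, 0, 0, 0, 0], [-0.6, -0.1, 0, 0, 0, 0, 0], [0, 0, 1, 0, 0, 0, 0], [0, 0, 2, 0, 0, 0, 0], [0, 0, 2, 0, 0, 0, 0], [0, 0, 2, 0, 0, 0, 0], [0, 0, 2, 0, 0, 0, 0], [0, 0, 2, 0, 0, 0, 0], [0, 0, 1, 0, 0, 0, 0], [0, 0, 0, 0, 0, 0, 0], [0, 0, 0, 0, 0, 0, 0]]
  ]
}}

```text
time_s: 32.37
position: [0.495, -0.222, 0.1612]
ee_rot: [-0.0, 0.677, 0.736, 0.0]
force: [-0.4, 0.3, -4.0]
finger_gap: 0.0334
gripper_force: 41.1
```

```bash
python3 - <<'E'
from h import *
go(.4957,-.2203,.0925,94.9); print(manip.sense()['force'])
E
```

```text
go [0.16 0.08 6.87] yaw 94.7 tilt 0.05 turn z -0.2 q7 0.33 t 32.3667 pos [ 0.495  -0.222   0.1612]
[-0.39078133  0.3413281  -4.01284297]
```

Emit:
{"method": "jog_arm", "body": {
  "increments": [
    [[0.15, 0.1, 1, 0, 0, 0, 0], [0, 0, 1.5, 0, 0, 0, 0], [0, 0, 1.5, 0, 0, 0, 0], [0, 0, 1.3, 0, 0, 0, 0], [0, 0, 0.8, 0, 0, 0, 0], [0, 0, 0.5, 0, 0, 0, 0], [0, 0, 0.2, 0, 0, 0, 0], [0, 0, 0, 0, 0, 0, 0], [0, 0, 0, 0, 0, 0, 0]]
  ]
}}

```text
time_s: 33.12
position: [0.4965, -0.2207, 0.0939]
ee_rot: [0.0, 0.677, 0.736, 0.0]
force: [0.2, 0.1, -5.0]
finger_gap: 0.0338
gripper_force: 41.0
```

Emit:
{"method": "jog_arm", "body": {
  "increments": [
    [[0, 0, 0.1, 0, 0, 0, 0], [0, 0, 0.1, 0, 0, 0, 0], [0, 0, 0.1, 0, 0, 0, 0], [0, 0, 0, 0, 0, 0, 0], [0, 0, 0, 0, 0, 0, 0]]
  ]
}}

```text
time_s: 33.53
position: [0.4963, -0.2207, 0.0907]
ee_rot: [0.0, 0.677, 0.736, 0.0]
force: [-1.1, -0.2, -0.9]
finger_gap: 0.0337
gripper_force: 41.6
```

Emit:
{"method": "jog_arm", "body": {
  "increments": [
    [[0, 0, 0.05, 0, 0, 0, 0], [0, 0, 0, 0, 0, 0, 0], [0, 0, 0, 0, 0, 0, 1], [0, 0, 0, 0, 0, 0, 1], [0, 0, 0, 0, 0, 0, 1], [0, 0, 0, 0, 0, 0, 1], [0, 0, 0, 0, 0, 0, 1], [0, 0, 0, 0, 0, 0, 1], [0, 0, -1, 0, 0, 0, 1], [0, 0, -2, 0, 0, 0, 1], [0, 0, -3, 0, 0, 0, 1], [0, 0, -3, 0, 0, 0, 1]]
  ]
}}

```text
time_s: 34.53
position: [0.4956, -0.2202, 0.1811]
ee_rot: [-0.001, 0.677, 0.736, -0.0]
force: [0.9, -1.2, 0.3]
finger_gap: 0.0855
gripper_force: 0.0
```

Emit:
{"method": "jog_arm", "body": {
  "increments": [
    [[0, 0, -3, 0, 0, 0, 1], [0, 0, -3, 0, 0, 0, 1], [2, 0, -3, 0, 0, 0, 1], [3, 0, 0, 0, 0, 0, 1], [3, 0, 0, 0, 0, 0, 1], [2, 0, 0, 0, 0, 0, 1], [0, 0, 0, 0, 0, 0, 1], [0, 0, 0, 0, 0, 0, 1]]
  ]
}}

```text
time_s: 35.2
position: [0.4879, -0.1199, 0.2708]
ee_rot: [0.001, 0.677, 0.736, -0.0]
force: [-0.3, 0.0, -0.9]
finger_gap: 0.0856
gripper_force: 0.0
```

```bash
python3 - <<'E'
from h import *
c=manip.read_camera('side'); save(c,'s2.png'); P=cloud(c)
w=manip.read_camera('wrist'); Q=cloud(w)
for nm,A in(('side',P),('wrist',Q)):
  z=A[...,2]
  for n,(x,y) in dict(b=(.4957,-.2203),a=(.5023,-.297),jar=(.509,-.3725)).items():
    m=(z>.118)&(z<.14)&(np.hypot(A[...,0]-x,A[...,1]-y)<.035)
    if m.sum()>5: q=A[m]; print(nm,n,m.sum(),np.round(cv2.minAreaRect((q[:,:2]*1000).astype(np.float32))[0],1),np.median(q[:,2]).round(4),np.ptp(q[:,2]).round(4))
s=manip.sense();print(s['time_s'],s['position'],s['force'])
cv2.imwrite('pics/m2.png',np.hstack([cv2.resize(c['color'][220:400,280:470,::-1],(400,380)),cv2.resize(w['color'][...,::-1],(400,250))[0:250].copy() if 0 else cv2.copyMakeBorder(cv2.resize(w['color'][...,::-1],(400,250)),0,130,0,0,cv2.BORDER_CONSTANT)]))
E
```

```text
side b 262 [ 493.9 -223.4] 0.1269 0.0117
side a 310 [ 501.4 -300.7] 0.1268 0.0127
side jar 335 [ 506.6 -375.7] 0.1242 0.0097
wrist b 1003 [ 495.7 -220.5] 0.1271 0.0112
wrist a 819 [ 502.6 -297.7] 0.1271 0.0108
35.3 [ 0.48776815 -0.12188645  0.27019221] [ 0.00356748  0.27410197 -0.26586688]
```

View pics/m2.png

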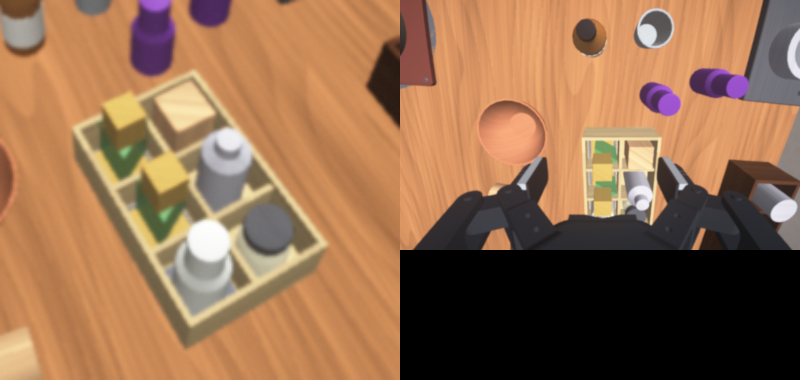

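The picture shows both prisms, at crop (125,130) and (160,195), and the jar at (205,265), all upright in their cells. Their top heights are correct and each is within a few millimetres of its pad centre. The arm is clear, so I'm handing in.

```bash
python3 -c "
from bench import manip
print(manip.finish_job())"
```

```text
the job is handed in; nothing more can be done
None
```

The job is handed in at about 35 s: the door is open, and both prisms and the white jar stand upright and released on the three felt pads, each within a few millimetres of its pad centre by camera. The hand-in gave no verdict.

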